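Hold the lever press at its depth mark

ROBOT

A 7-joint arm with a two-finger parallel gripper is mounted at the origin on the work surface. World frame = base frame: x ahead of the robot, y to its left, z up, the work surface at z = 0. Lengths are in m, angles in rad, forces in N, time in s.
With the tool pointing down it reaches from about 0.4 to 0.85 m from the base axis. Payload 4.5 kg.
Tool frame: the origin (TCP) lies at the very end of the fingers, on their centre line; the grasp point (between the pads) lies 19 mm behind it; z points along the fingers, y is the line along which they close (so a half turn about z gives the same grasp; the last joint's range is limited). The gripper opens to 88 mm and grips with 3 to 60 N. Pads are 18 mm wide; open, the fingers measure 123 mm over their backs; the gripper's body (75 mm by 187 mm) begins 45 mm behind the grasp point.
Start: joints at [1.156, 0.689, -0.195, 1.565, 0.157, 0.902, -0.215], TCP at [0.271, -0.563, 0.239] pointing down, gripper open.
Joint ranges: [-3.01, 3.01], [-0.46, 2.08], [-1.47, 1.51], [0.13, 2.56], [-1, 4.14], [0.04, 2.09], [-2.66, 2.66]. Speed limits (rad/s): [2.57, 2.57, 3.14, 3.14, 3.14, 3.14, 3.14].

INTERFACE

Orientations are given as a unit quaternion [x, y, z, w].
In Python, from plant import move_pose, servo_line, set_joints, move_gripper, wait, inverse_kinematics, get_state, grab_frame, PlanningError, sign_off gives the robot as it stands. Calls block until the motion is done:
- move_pose(position, orientation): joint-space move of the TCP to a pose.
- servo_line(position, max_speed=0.15, ori=None): straight line of the TCP; ori=None keeps the orientation; max_speed is the mean speed in m/s.
- set_joints(angles): joint-space move.
- move_gripper(opening, effort=None): finger opening in m; effort is the grip in N (None keeps the last); returns when the fingers have stopped.
- wait(seconds).
- inverse_kinematics(position, orientation): joint angles nearest the present ones, or None.
- get_state(): the state.
- grab_frame(name): name is "scene" or "side" or "wrist"; returns a dict with "img" (480x640x3 uint8, red, green, blue), "vfov" (degrees; the focal length in pixels is half the picture's height over the tangent of half this angle, whatever the lens; pixels are square), "cx", "cy" (the principal point, pixels), "world_to_cam" (4x4, takes a point from world to camera coordinates). Camera axes: x right, y down, z forward; pixel columns grow to the right and rows downward; lengths in m; the calibration is good to about 2 mm. A picture is of the moment at which its call begins. There is no depth.
A pose or a line that the arm cannot do raises PlanningError and nothing moves.
- sign_off(): hands the job in; it is judged then, once.
The state is a dict: "time": time; "joints": joint angles; "qvel": joint speeds; "tau": joint torques, N m; "tool_pos": TCP position; "orientation": TCP orientation; "wrist_force": force on the tool from outside, world axes, zero at the start; "moment": the same for the moment, N m; "finger_gap": finger opening in m; "grip_force": force on a finger pad.
Only numpy, scipy, OpenCV 4.12 (cv2) and the standard library are available. Lean on these libraries where they do the work, as an engineer would, in place of code of your own. Each camera call takes 0.05 s, during which the arm holds its last target. There are 200 camera calls.

TASK

I want to lock the depth stop of the bench lever press: first swing its sprung lever all the way down to the stop and let it return fully to the top to see that the stroke runs free. Then push the lever down again with the fingers until the ram's pointer is level with the brass index on the depth scale, and keep holding it there: the program finishes while the hand is still holding the lever against its spring. Do not shift the index, and leave the loose parts and tools round the press where they are.

Things in the scene. Friction and masses are not known exactly. Their poses are not given: they have to be found in the camera images.
- press: Grey hand lever press bolted to the bench, 240 x 140 mm; place and yaw vary. Origin on the bench below the ram's axis, z up; y runs along the lever from the column (y = -128 mm, cheeks' top z = 240 mm) to the handle; x points to the depth scale's side (away from the robot at yaw 0). Beyond y = 72 mm only the lever stands out. Scale's top z = 250 mm.
- lever: Steel lever bar 18 mm wide, 22 mm thick, ending in a black crosswise grip. Origin on the hinge axis (the press's x) at (0, -120, 220) mm of the press; frame parallel to the press's when up. It rests rising at 0.30 rad towards the handle and swings down 0.60 rad to its stop, 0.30 rad below level. A damped spring returns it to the top in under a second.
- handle (a point): Centre of the black round grip (24 mm diameter, 100 mm long, level, along the press's x), 300 mm from the hinge axis; moves with the lever from 309 mm (up) to 131 mm (down) above the bench. Can be pushed down from above: about 4 N starts it, 8 to 10 N near the stop.
- ram (a joint): Travel of the steel ram below its top position, m: 0 up, 0.072 with the lever at its stop. The lever drives it evenly: travel = 0.120 m per rad of the lever's swing. 1 mm of ram is about 2.5 mm at the handle.
- pointer (a point): Tip of the dark steel pointer (a flat finger 6 mm high) fixed to the ram, in front of the depth scale; moves straight down with the ram, from 236 mm above the bench.
- index_tip (a point): Tip of the brass index (a finger 6 mm high on a small brass slide) at the handle-side edge of the upright aluminium depth scale, 8 mm beside the pointer's path and pointing at it. It is set at a different height in each run, 25 to 52 mm below the pointer's top position, and stays there by friction.
- bush_a: Loose brass bush, 40 mm across, 30 mm high, standing on the bench by the press. Origin under its centre. Leave alone.
- bush_b: Loose steel bush, 32 mm across, 22 mm high, standing on the bench by the press. Origin under its centre. Leave alone.
- arbor: Loose dark steel arbor, 34 mm foot, 55 mm high, standing on a corner of the press's base. Origin under its centre. Leave alone.
- setup_block: Loose steel block with three holes, 50 x 76 x 25 mm, on the bench. Origin under its centre. Leave alone.
- oil_bottle: White bottle with black cap, 48 mm across, 130 mm high, standing on the bench. Origin under its centre. Leave alone.
- brush: Brush lying on the bench. Leave alone.
- screwdriver: Screwdriver lying on the bench. Leave alone.

How it is judged:
On the way, in this order (a step that is already met when the one before it is completed fails the run):
1. the lever has been swung down to its stop (value of joint ram above 0.066 m), for 0.1 s.
2. the lever has returned fully to the top (value of joint ram below 0.004 m), for 0.2 s.
At the end, for the whole second after the job is handed in: The ram's pointer stands still level with the brass index, within 5 mm up or down, while the fingers keep pushing on the lever (over 1.5 N); the index is within 5 mm and the loose things within 30 mm of where they were (z of pointer in the frame of index_tip between -0.005 and 0.005 m and contact force between the fingers and lever above 1.5 N and velocity of joint ram between -0.01 and 0.01 m/s and distance of index_tip from where it was at the start of the episode below 0.005 m and distance of each of bush_a, bush_b, arbor, setup_block, oil_bottle, brush, screwdriver from where it was at the start of the episode below 0.03 m); the arm keeps its last pose, push and grip.
It fails at once if the brass index was shifted by more than 5 mm (distance of index_tip from where it was at the start of the episode above 0.005 m).
It fails at once if a loose part or tool was moved by more than 30 mm (distance of any of bush_a, bush_b, arbor, setup_block, oil_bottle, brush, screwdriver from where it was at the start of the episode above 0.03 m).
It also fails if it takes over 45 s, if anything falls off the work surface, if the arm or the gripper's body presses on something with over 40 N, if the wrist force passes 120 N, or if a joint passes its speed limit or range.

## Working session

There is one attempt and no reset: what is moved stays moved. The work goes in short steps, each a Python script; the robot and the scene stay as the last script left them, time stands still between calls to the robot, and variables do not carry over. Pictures are saved under pics/ and viewed, at most 10 in all, crops included, and the job is handed in when it is done.

```bash
mkdir -p pics; ls; python3 - <<'E'
from plant import *
import cv2,numpy as np,pickle
for n in("scene","side"):
    f=grab_frame(n); pickle.dump(f,open(f'pics/{n}.pkl','wb')); cv2.imwrite(f'pics/{n}0.png',f['img'][:,:,::-1]); print(n,f['vfov'],f['cx'],f['cy'],np.round(f['world_to_cam'],3).tolist())
print(get_state())
E
```

```text
pics
scene 43.38920416921563 325.8045058098709 242.22326126334332 [[-0.734, 0.679, -0.017, 0.393], [0.485, 0.507, -0.713, -0.126], [-0.475, -0.532, -0.701, 1.807], [0.0, 0.0, 0.0, 1.0]]
side 53.952974554459715 317.3599409663213 245.21394154778824 [[0.944, -0.331, -0.002, -0.502], [-0.198, -0.56, -0.805, 0.259], [0.266, 0.759, -0.594, 1.127], [0.0, 0.0, 0.0, 1.0]]
{'time': 0.1, 'joints': array([ 1.15582186,  0.68987093, -0.1945157 ,  1.56619624,  0.15733882,
        0.90247389, -0.21510764]), 'qvel': array([ 0.00010053, -0.00307366,  0.0002925 , -0.00292805, -0.00036703,
       -0.001076  , -0.00240078]), 'tau': array([-3.77033241e-03, -5.28507578e+01, -1.27196755e+00, -1.53839815e+01,
       -5.26132411e-02,  1.94199856e-03,  1.17570218e-05]), 'tool_pos': array([ 0.27088472, -0.5626553 ,  0.23802   ]), 'orientation': array([ 9.74920997e-01,  2.22549871e-01, -2.42420484e-04, -7.38571541e-04]), 'wrist_force': array([-0.01746539,  0.44742997,  0.27242817]), 'moment': array([ 0.01658945, -0.02817549, -0.03518777]), 'grip_force': 0.0, 'finger_gap': 0.08794135711018335}
```

View pics/scene0.png

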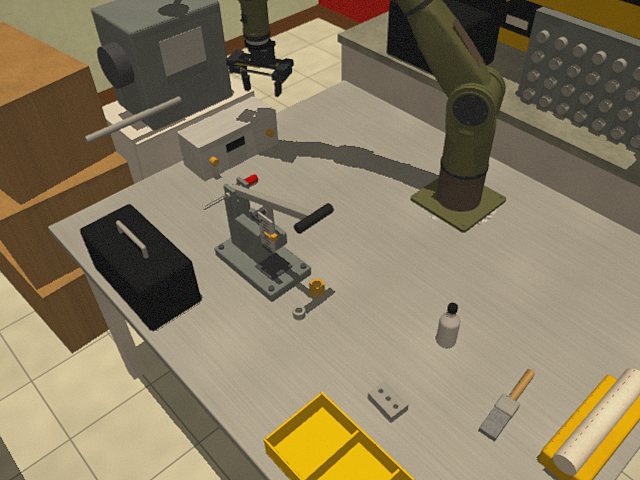

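View pics/side0.png

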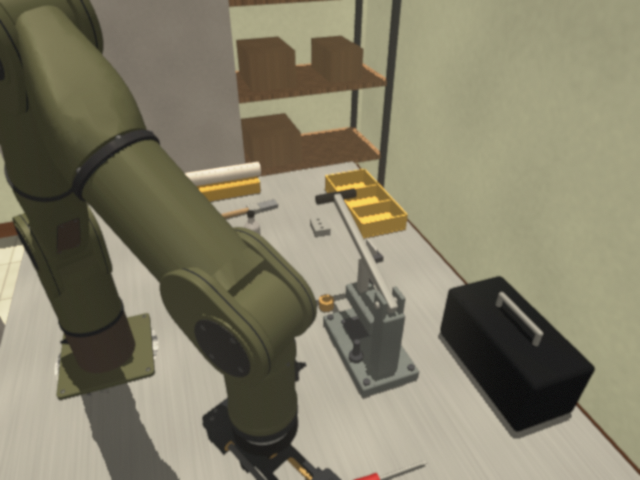

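The scene picture shows the press at about (265,240), with black grip ends near (299,227) and (331,209) and the brass index near (271,238). The side picture shows the grip near (317,199) to (355,194). I'll zoom in on both.

```bash
cat > h.py <<'E'
import numpy as np,cv2
def K(f):
    F=240/np.tan(np.radians(f['vfov'])/2); return np.array([[F,0,f['cx']],[0,F,f['cy']],[0,0,1]])
def ray(f,p):
    T=np.array(f['world_to_cam']);R=T[:3,:3]
    d=R.T@np.linalg.inv(K(f))@np.array([p[0],p[1],1.]); return -R.T@T[:3,3],d/np.linalg.norm(d)
def onz(f,p,z):
    c,d=ray(f,p); return c+d*(z-c[2])/d[2]
def onplane(f,p,q,n):
    c,d=ray(f,p); return c+d*np.dot(np.array(q)-c,n)/np.dot(d,n)
def tri(f,p,g,q):
    a,u=ray(f,p);b,v=ray(g,q)
    s=np.linalg.lstsq(np.c_[u,-v],b-a,rcond=None)[0]
    A=a+s[0]*u;B=b+s[1]*v; return (A+B)/2,np.linalg.norm(A-B)
def proj(f,P):
    T=np.array(f['world_to_cam']); c=T[:3,:3]@np.array(P)+T[:3,3]; u=K(f)@c; return u[:2]/u[2]
def crop(img,x,y,w,h,k,name):
    cv2.imwrite(name,cv2.resize(img[y:y+h,x:x+w,::-1],None,fx=k,fy=k,interpolation=cv2.INTER_CUBIC))
E
python3 - <<'E'
import pickle
from h import *
s=pickle.load(open('pics/scene.pkl','rb'));d=pickle.load(open('pics/side.pkl','rb'))
crop(s['img'],200,170,150,155,3.8,'pics/c1.png') 
a=cv2.imread('pics/c1.png')
crop(s['img'],200,170,145,110,5.4,'pics/c1.png')
crop(d['img'],300,180,130,110,5,'pics/c2.png')
for n,f,(x0,y0,x1,y1) in(('scene',s,(285,195,345,240)),('side',d,(305,180,365,210))):
    m=(f['img'].max(2)<45).astype(np.uint8); z=np.zeros_like(m); z[y0:y1,x0:x1]=m[y0:y1,x0:x1]
    k,l,st,c=cv2.connectedComponentsWithStats(z); i=1+st[1:,4].argmax(); p=np.argwhere(l==i)[:,::-1].astype(np.float32); print(n,st[i],c[i],cv2.minAreaRect(p),cv2.boxPoints(cv2.minAreaRect(p)).tolist())
E
```

```text
scene [294 204  39  29 337] [313.05934718 218.59643917] ((313.2307434082031, 217.84613037109375), (9.984603881835938, 42.711917877197266), 56.3099365234375) [[292.6922912597656, 225.5384521484375], [328.2307434082031, 201.84613037109375], [333.7691955566406, 210.15380859375], [298.2307434082031, 233.84613037109375]]Traceback (most recent call last):
  File "<stdin>", line 10, in <module>
ValueError: attempt to get argmax of an empty sequence
```

View pics/c1.png

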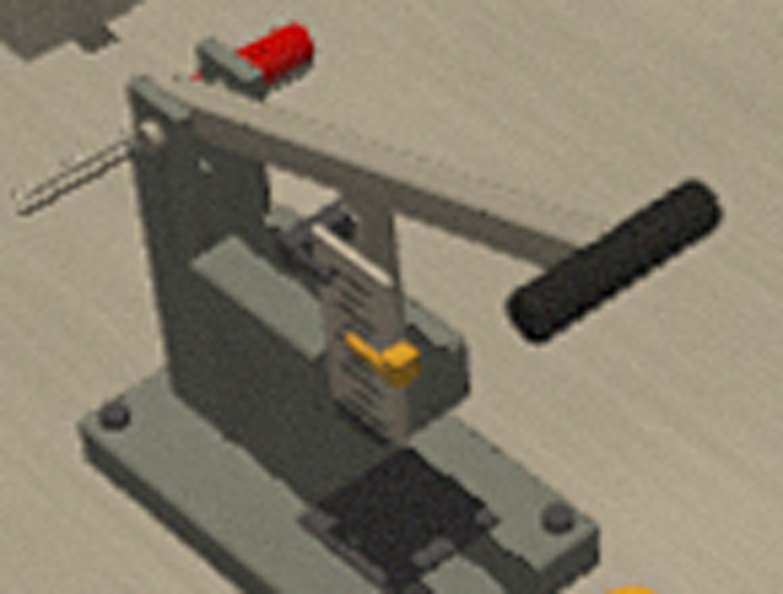

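View pics/c2.png

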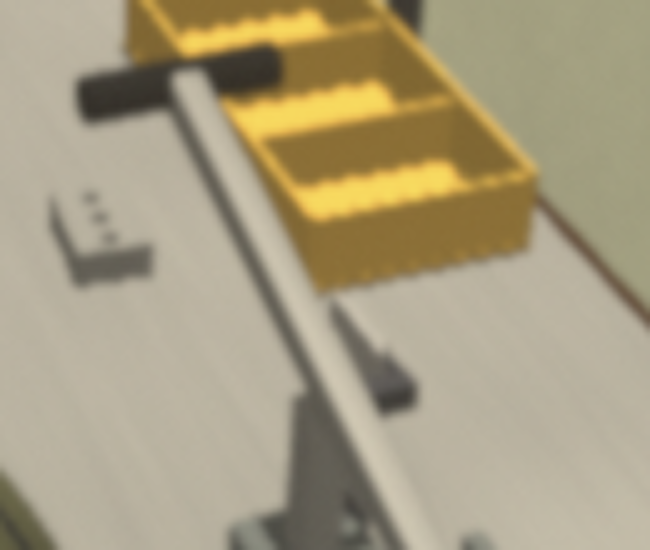

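The crop shows the index's brass finger with its tip near scene pixel (264,233) and its slide at (273,238). The dark pointer and ram bracket are near (262,213), and the hinge pin is at (228,194). I'll triangulate the grip and the press.

```bash
python3 - <<'E'
import pickle
from h import *
s=pickle.load(open('pics/scene.pkl','rb'));d=pickle.load(open('pics/side.pkl','rb'))
c=lambda x,y:(200+x/5.4,170+y/5.4)
np.set_printoptions(precision=4,suppress=True)
print('cam',ray(s,(320,240))[0],ray(d,(320,240))[0])
H,e=tri(s,(313.2,217.8),d,(336,196.6));print('handle',H,e)
print('A(+x end)',*tri(s,c(522,318),d,(355.6,193.2)));print('B',*tri(s,c(705,200),d,(316.4,200)))
a=onz(s,c(522,318),.309);b=onz(s,c(705,200),.309);print('ends on z',a,b,np.linalg.norm(a-b),np.degrees(np.arctan2(*(a-b)[1::-1])))
hp=onz(s,c(150,130),.22);print('hinge pin',hp,np.linalg.norm((H-hp)[:2]))
# base-side bolts along +x edge (base top ~20mm)
p=onz(s,c(115,413),.025);q=onz(s,c(557,518),.025);print('bolts',p,q,np.linalg.norm(p-q),'yaw',np.degrees(np.arctan2(-(q-p)[0],(q-p)[1])))
img=s['img'];hsv=cv2.cvtColor(img,cv2.COLOR_RGB2HSV)[215:250,255:290]
m=(hsv[...,1]>150)&(hsv[...,2]>90);pp=np.argwhere(m);print('brass px');
for y in range(m.shape[0]):
    x=np.where(m[y])[0]
    if len(x):print(215+y,255+x.min(),255+x.max())
E
```

```text
cam [1.2088 0.7577 1.1841] [ 0.2255 -0.8772  0.8775]
handle [0.585  0.0193 0.3082] 0.002121228461468833
A(+x end) [0.6343 0.0201 0.3076] 0.004418063395041377
B [0.5353 0.0199 0.3088] 0.003819520275185668
ends on z [0.6331 0.022  0.309 ] [0.5334 0.0205 0.309 ] 0.09970279262994051 0.8494703408520231
hinge pin [ 0.6159 -0.2677  0.22  ] 0.2886090832776519
bolts [ 0.641  -0.3063  0.025 ] [ 0.5271 -0.0969  0.025 ] 0.23841405942471727 yaw 28.532970374151148
brass px
232 264 266
233 264 275
234 265 276
235 266 277
236 268 276
237 269 276
238 270 276
239 271 276
240 272 275
241 273 274
```

Grip centre at (0.585, 0.019, 0.308), with the hinge where expected and yaw about 0. I'll close the fingers and move above the grip.

```bash
cat >> h.py <<'E'
HX,HY=0.562,0.0193-0.2866   # push x, hinge y
Q=[.70710678,.70710678,0,0]
def tcp(sw,dz=0.0):
    "TCP on top of the grip at lever swing sw"
    a=.30-sw; return [HX,HY+.3*np.cos(a),.22+.3*np.sin(a)+.012+dz]
E
python3 - <<'E'
from plant import *
from h import *
np.set_printoptions(precision=4,suppress=True)
for sw,dz in((0,.05),(.3,0),(.6,0)):print(inverse_kinematics(tcp(sw,dz),Q))
servo_line([.271,-.5,.42],.25)
move_gripper(0.0,20)
move_pose([.45,-.2,.46],Q)
move_pose(tcp(0,.05),Q)
servo_line(tcp(0,.012),.1)
s=get_state();print(s['time'],s['tool_pos'],s['wrist_force'],s['finger_gap'])
f=grab_frame('scene');cv2.imwrite('pics/s1.png',cv2.resize(f['img'][150:300,180:380,::-1],None,fx=4,fy=4,interpolation=cv2.INTER_CUBIC))
E
```

```text
[ 0.2396  0.5119 -0.5958  1.5515  0.3029  1.1717 -0.4151]
[ 0.1279  0.6412 -0.45    1.7557  0.3612  0.8275 -0.4917]
[ 0.1014  0.7591 -0.37    1.8385  0.4391  0.6254 -0.5368]
5.2 [0.5622 0.0186 0.3331] [ 0.1691  0.5434 -0.1146] 0.00038041129451753513
```

View pics/s1.png

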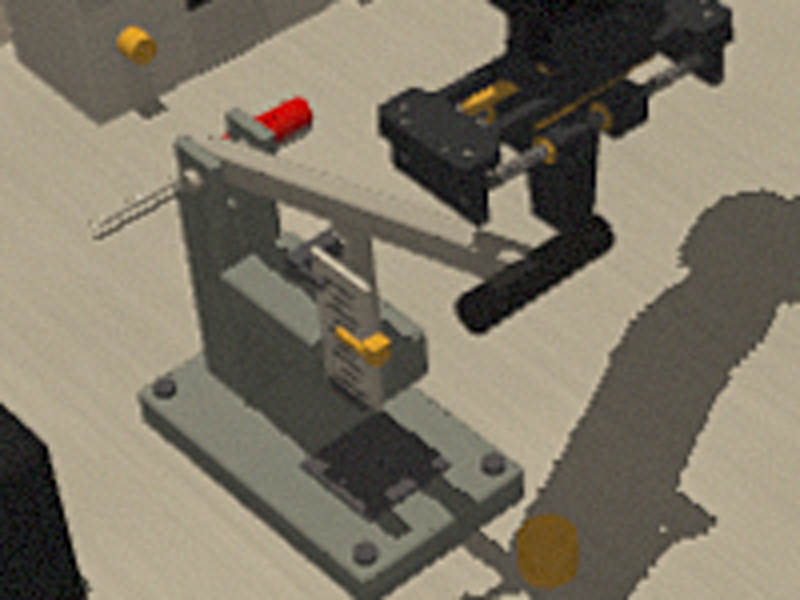

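The fingers sit over the far half of the grip, near (570,230) in the crop, and the scale stays in view with the index at (345,335). Next is the full stroke, with pictures on the way down.

```bash
cat > stroke.py <<'E'
from plant import *
from h import *
import pickle
np.set_printoptions(precision=4,suppress=True)
fr={}
def rep(sw):
    s=get_state();print(round(sw,3),s['time'],s['tool_pos']-tcp(sw),s['wrist_force'])
    return s
fr[0]=grab_frame('scene')
for sw in(0,.15,.3,.45,.56,.585):
    servo_line(tcp(sw),.12); rep(sw)
    if sw in(.3,.45,.585): fr[sw]=grab_frame('scene')
wait(.2)
s=rep(.585)
pickle.dump(fr,open('pics/fr.pkl','wb'))
tiles=[cv2.resize(f['img'][195:265,235:300,::-1],None,fx=4,fy=4,interpolation=cv2.INTER_CUBIC) for f in fr.values()]
cv2.imwrite('pics/s2.png',np.vstack([np.hstack(tiles[:2]),np.hstack(tiles[2:])]))
E
python3 stroke.py
```

```text
0 5.55 [ 0.0005 -0.0001  0.0006] [ 0.5584 -0.6111  0.642 ]
0.15 6.075 [0.0002 0.0015 0.001 ] [-1.1012  2.6756  5.0733]
0.3 6.6 [0.0004 0.0014 0.0012] [-0.238   3.8313  6.0183]
0.45 7.175 [0.0006 0.0015 0.0013] [-0.4798  4.2788  6.9768]
0.56 7.65 [0.0005 0.0015 0.0012] [-2.4843  4.171   7.143 ]
0.585 7.9 [0.0004 0.0013 0.0013] [-2.0678  4.043   6.5079]
0.585 8.15 [0.0005 0.0014 0.0016] [-2.0235  4.989   6.2657]
```

View pics/s2.png

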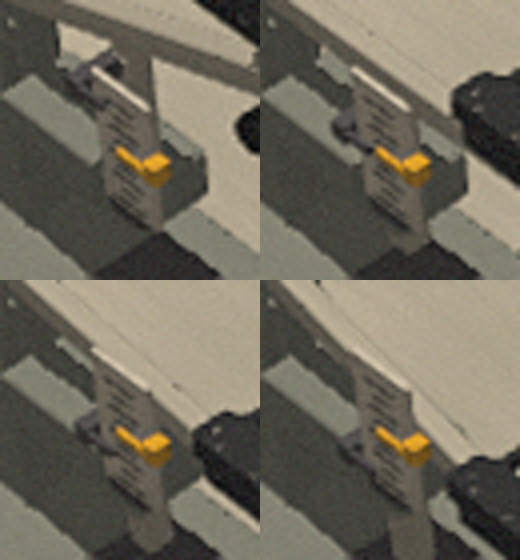

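The tiles show the dark pointer finger left of the scale, going down with the ram. By swing 0.45 its tip is close to the brass tip. I'll press slightly deeper to be sure of the stop, then return and enlarge the saved frames.

```bash
cat > ret.py <<'E'
from plant import *
from h import *
import pickle
np.set_printoptions(precision=4,suppress=True)
def rep(sw):
    s=get_state();print(round(sw,3),s['time'],s['tool_pos']-tcp(sw),s['wrist_force']);return s
for sw in(.595,.603):
    servo_line(tcp(sw),.05); wait(.1); s=rep(sw)
    if s['wrist_force'][2]>14: break
fr=pickle.load(open('pics/fr.pkl','rb')); fr[.6]=grab_frame('scene'); wait(.1)
for sw in(.45,.3,.15,0): servo_line(tcp(sw),.12)
servo_line(tcp(0,.012),.1); wait(.6); rep(0)
fr['back']=grab_frame('scene')
pickle.dump(fr,open('pics/fr.pkl','wb'))
print('diff',np.abs(fr['back']['img'][195:265,235:290].astype(int)-fr[0]['img'][195:265,235:290]).mean())
t=[cv2.resize(fr[k]['img'][205:249,245:283,::-1],None,fx=10,fy=10,interpolation=cv2.INTER_CUBIC)[:,:380] for k in('back',.45)]
a=np.hstack(t); a=cv2.convertScaleAbs(a,alpha=1.7,beta=0); cv2.imwrite('pics/s3.png',a); print(a.shape)
E
python3 ret.py
```

```text
0.595 8.5 [0.0005 0.0015 0.0016] [-1.7317  3.866   7.3881]
0.603 8.85 [0.0004 0.0016 0.0016] [-1.425   4.2453  8.8317]
0 11.975 [-0.    -0.     0.012] [ 0.602   0.8595 -0.2709]
diff 3.107878787878788
(440, 760, 3)
```

View pics/s3.png

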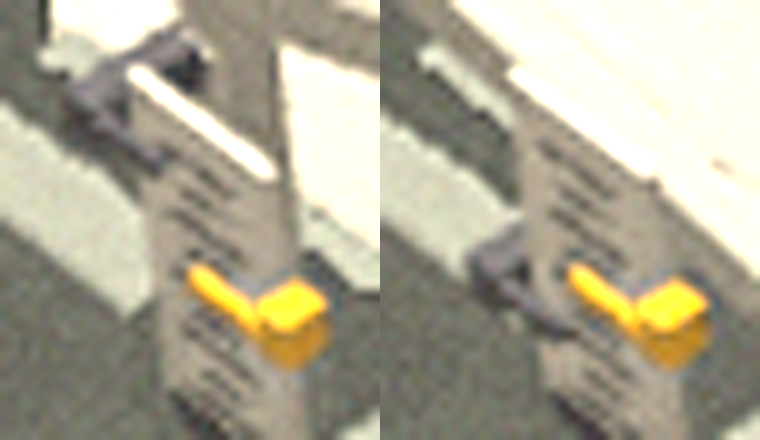

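The pointer tip is at scene pixel (261.5,221.0) when up and about (264.2,238) at swing 0.45. The index tip is at (264,232), with its finger running right and down.

```bash
python3 - <<'E'
import pickle
from h import *
np.set_printoptions(precision=4,suppress=True)
fr=pickle.load(open('pics/fr.pkl','rb'));f=fr[0]
o=-.5+.05
P=onz(f,(261.5+o,221+o),.236);print('pointer up',P)
for px in((264.2+o,238+o),):print('pointer .445',onz(f,px,.236-.12*.4455), 'as x-plane',onplane(f,px,P,[1,0,0]))
for px in((263.7+o,231.7+o),(264+o,232+o),(264.3+o,232.5+o)):
    I=onplane(f,px,P,[1,0,0]);J=onplane(f,px,P+[0,.008,0],[0,1,0]);print('index x-plane',I,I-P,'| y-plane',J,J-P)
for sw in(.25,.3,.35,.4):print(sw,proj(f,P-[0,0,.12*sw]),proj(f,P-[0,-.008,.12*sw]))
E
```

```text
pointer up [ 0.6266 -0.1185  0.236 ]
pointer .445 [ 0.6266 -0.116   0.1825] as x-plane [ 0.6266 -0.116   0.1825]
index x-plane [ 0.6266 -0.1148  0.2041] [ 0.      0.0036 -0.0319] | y-plane [ 0.6295 -0.1105  0.209 ] [ 0.0029  0.008  -0.027 ]
index x-plane [ 0.6266 -0.1137  0.2039] [ 0.      0.0047 -0.0321] | y-plane [ 0.6288 -0.1105  0.2075] [ 0.0022  0.008  -0.0285]
index x-plane [ 0.6266 -0.1127  0.2029] [ 0.      0.0057 -0.0331] | y-plane [ 0.6281 -0.1105  0.2055] [ 0.0015  0.008  -0.0305]
0.25 [262.2215 229.9006] [264.3321 231.5809]
0.3 [262.4517 231.7378] [264.5567 233.4186]
0.35 [262.6805 233.5642] [264.78   235.2455]
0.4 [262.908  235.3799] [265.002  237.0617]
```

The index sits about 31 mm below the top, within the allowed 25 to 52 mm. I'll push to swing about 0.26 and check that the two fingers line up.

```bash
python3 - <<'E'
from plant import *
from h import *
np.set_printoptions(precision=4,suppress=True)
for sw in(0,.13,.264): servo_line(tcp(sw),.08)
wait(.4)
s=get_state();print(s['time'],s['tool_pos']-tcp(.264),s['wrist_force'],s['qvel'].max())
fs=[grab_frame('scene')['img'].astype(float) for _ in range(8)]
i=np.mean(fs,0)[205:249,245:283,::-1]
a=cv2.resize(np.clip(i*1.7,0,255).astype(np.uint8),None,fx=13,fy=13,interpolation=cv2.INTER_CUBIC);cv2.imwrite('pics/s4.png',a)
E
```

```text
14.0083 [0.0001 0.0016 0.001 ] [-1.3502  2.7301  4.7019] 0.0015901123738466358
```

View pics/s4.png

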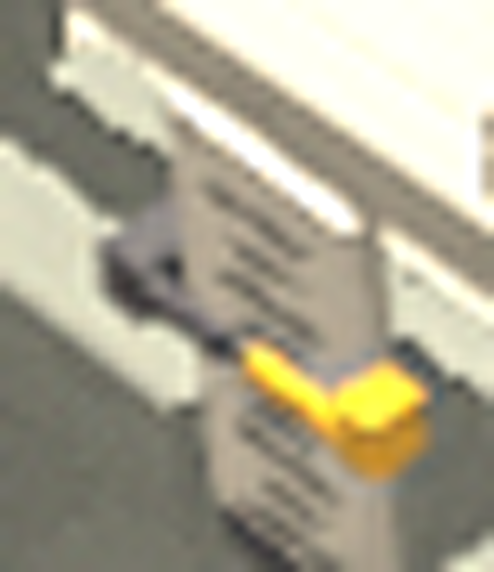

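The pointer finger, ending near crop (240,338), runs nearly straight into the brass finger, whose tip is at (250,350). I'll check the alignment numerically by differencing against the frame with the ram up.

```bash
python3 - <<'E'
from plant import *
from h import *
import pickle
np.set_printoptions(precision=2,suppress=True,linewidth=150)
fr=pickle.load(open('pics/fr.pkl','rb'))
f=grab_frame('scene'); i=np.mean([grab_frame('scene')['img'].astype(float) for _ in range(8)],0)
bg=(fr[0]['img'].astype(float)+fr['back']['img'])/2
d=np.clip((bg-i).sum(2),0,None)   # darkening by the pointer
print('rows 224-238, cols 252-268');print(d[224:239,252:269].astype(int))
sat=np.clip(i[...,0]-i[...,2]-40,0,None);print(sat[228:242,260:274].astype(int))
E
```

```text
rows 224-238, cols 252-268
[[ 92 174 138 124 141  81   0   0   4   0   0   1   0   1   0   0  10]
 [ 66 215 212 137 174 236 201  17   0   0   4  11   2   0   4   0  12]
 [ 71 208 248 229 168 162 242  67   0   0   0   0   7   0   2   2   0]
 [ 42 185 262 245 194 137 168  98  11   0   0   0   0   0   0   3   0]
 [  0  60 168 255 260 219 168  94  21   0   0   0   0   0   3   0   4]
 [  0   0  32 147 154 167 216 177  72  24   0   4   1   0   0   0   1]
 [  0   0   0  23   0   2  91 150 123  66  61  17   0   3   0   0   0]
 [  0   0   0   0   0   0   0  26 106 183 114  12   0   0   0   0   0]
 [  8   0   0   0   0   0   0   0  33  92  36   1   0   1   0   0   0]
 [  0   0   0   5   0   0   0   0   0   0   0   0   0   0   1   2   2]
 [  0   4   0   2   0   0   0   0   0   0   0   0   0   0   0   0   0]
 [  0   0   0   0   0   5   0   0   0   0   0   1   8   0   0   0   0]
 [  0   0   2   0  16   0   3   0   0   0   0   0   0   2  11   0   0]
 [  3   3   0   0   0   0   0  14   0   0   0   0   0   7   0   4   0]
 [  3   0   0   0   0   0   0   0   2   0   0   0   0   1   0   0   0]]
[[  0   0   0   0   0   0   0   0   0   0   0   0   0   0]
 [  0   0   0   0   0   0   0   0   0   0   0   0   0   0]
 [  0   0   0   0   0   0   0   0   0   0   0   0   0   0]
 [  0   0   0   0  11  10   0   0   0   0   0   0   0   0]
 [  0   0   0   0  95 100  49   0   0   0   0   0   0   0]
 [  0   0   0   0  68 141 139  54   0   0   0   0   0  25]
 [  0   0   0   0   6  65 132 124  73   7   0  20  67 137]
 [  0   0   0   0   0   2  43 104 146 105  52 143 155 146]
 [  0   0   0   0   0   0   0  11  69 137 119 121 141 145]
 [  0   0   0   0   0   0   0   0   8  69  92  52  91 123]
 [  0   0   0   0   0   0   0   0   0   7  51  46  35  38]
 [  0   0   0   0   0   0   0   0   0   0   0  32  45  47]
 [  0   0   0   0   0   0   0   0   0   0   0   6  33  48]
 [  0   0   0   0   0   0   0   0   0   0   0   0   0  26]]
```

The pointer is level to within about 1 mm, perhaps slightly low. I'll ease up 1 mm of ram, confirm the hold is steady and hand in.

```bash
python3 - <<'E'
from plant import *
from h import *
np.set_printoptions(precision=3,suppress=True,linewidth=150)
servo_line(tcp(.255),.03); wait(.5)
s=get_state();print(s['time'],s['tool_pos']-tcp(.255),s['wrist_force'],abs(s['qvel']).max())
sign_off()
E
```

```text
15.6083 [0.    0.001 0.001] [-0.892  3.495  6.133] 0.002538346235494969
the job is handed in; nothing more can be done
```

I ran the lever down to its stop and back to the top, then handed in at 15.6 s with the fingers holding it at about 6 N. In the images the pointer is level with the index to about 1–2 mm; I eased it up about 1 mm after that last check, and no verdict came back.

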